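Burnish two sides of a tailor's pressing block

ROBOT

A 6-joint arm with a two-finger parallel gripper is mounted at the origin on the work surface. World frame = base frame: x ahead of the robot, y to its left, z up, the work surface at z = 0. Lengths are in mm, angles in rad, forces in N, time in s.
With the tool pointing down it reaches from about 350 to 775 mm from the base axis. Payload 7.3 kg.
Tool frame: the origin (TCP) lies at the very end of the fingers, on their centre line; the grasp point (between the pads) lies 19 mm behind it; z points along the fingers, y is the line along which they close (so a half turn about z gives the same grasp; the last joint's range is limited). The gripper opens to 92 mm and grips with 3 to 60 N. Pads are 19 mm wide; open, the fingers measure 130 mm over their backs; the gripper's body (75 mm by 190 mm) begins 47 mm behind the grasp point.
Start: joints at [-1.284, 0.342, 1.524, -0, 1.275, -0.146], TCP at [220.216, -476.602, 226.741] pointing down, gripper open.
Joint ranges: [-2.53, 2.53], [-0.77, 2.02], [0.04, 2.7], [-1, 4.14], [0.28, 2.66], [-3.11, 3.11]. Speed limits (rad/s): [2.57, 2.57, 3.14, 3.14, 3.14, 3.14].

INTERFACE

Orientations are given as [roll, pitch, yaw] about the fixed x, y, z axes, in that order (R = Rz(yaw) Ry(pitch) Rx(roll)).
In Python, from plant import bot gives the robot as it stands.
- The arm moves only by the tool send_rows, never from a script. Its argument "rows" is a list of rows, each an object of numbers: "x", "y", "z": the shift along the tool's x, y, z in units of 0.2 m (1.0 is 0.2 m); "ax", "ay", "az": the turn, a rotation vector about the tool's x, y, z in units of 60 degrees (1.0 is 60 degrees); "jaw": the opening, from -1 (shut) to 1 (fully open), so that 0 is half open. In form: [{"x": .., "y": .., "z": .., "ax": .., "ay": .., "az": .., "jaw": ..}, ...]. A call has exactly 10 rows; each row is the pose to reach, as a shift and turn from the pose commanded when the call began, along the tool's axes at that moment; what a row does not reach only later rows make up. A row lasts 1/8 s, in which the tool goes at most 62.5 mm and 10.7 degrees, less where a joint would pass 70% of its speed; a pose out of reach is approached as far as the arm can. A call with a number of a shift or a turn outside -1 to 1 is refused whole. A call with a gripper value outside its range is refused whole. The fingers move at their own pace and stop on an object; the grip force is fixed at half the most. Time passes only in rows, so rows that repeat a pose let the fingers close, or fill a call up. It gives the time, the measured TCP pose, the force, the opening and the grip force at its end, in the units of the state.
- bot.get_obs(): the state, without advancing time (a new reading comes with each control period).
- bot.capture(name): name is "scene" or "top" or "wrist"; returns (picture, depth): 400x640x3 uint8, red, green, blue; 400x640 float32, mm along the optical axis (not along the pixel's ray), 0 where there is no reading.
- bot.camera_model(name): a dict with "vertical_fov" (degrees; the focal length in pixels is half the picture's height over the tangent of half this angle, whatever the lens; pixels are square), "cx", "cy" (the principal point, pixels), "R" (3x3) and "t" (3): a world point X has camera coordinates R X + t; the wrist camera has in their place "T_tool_cam" (4x4, takes a point from camera to tool coordinates, whose origin is the TCP and whose axes are the flange's). Camera axes: x right, y down, z forward; pixel columns grow to the right and rows downward; lengths in mm; the calibration is good to about 2 mm. A picture is of the moment at which its call begins: read the wrist's pose just before it. camera_model takes no time and is no camera call.
- bot.close_job(): hands the job in; it is judged then, once.
The state is a dict: "time": time; "joint_positions": joint angles; "dq": joint speeds; "tau": joint torques, N m; "tool_pos": TCP position; "tcp_rot": TCP orientation; "contact_force": force on the tool from outside, world axes, zero at the start; "moment": the same for the moment, N m; "grip_width": finger opening in mm; "finger_force": force on a finger pad.
Only numpy, scipy, OpenCV 4.12 (cv2) and the standard library are available. Lean on these libraries where they do the work, as an engineer would, in place of code of your own. Each camera call takes 0.05 s, during which the arm holds its last target. There are 200 camera calls.

TASK

Burnish the wooden pressing block on the leaning, sprung steel plate of the bracket: hold the lower end of one broad side flat against the plate and rub it, lightly pressed in, along the plate from its open end to just short of the end stop. Then turn the block a quarter turn and rub one narrow side along the plate in the same way, in the same direction. Never push the plate in as far as it goes; finish with the block standing upright in the middle of the cork mat, and leave the thread cone, tape measure and shears where they are.

Things in the scene. Friction and masses are not known exactly. Their poses are not given: they have to be found in the camera images.
- block: Loose upright hardwood block, 34 (x) by 50 (y) by 140 mm tall (z), 3 mm round edges, about 0.18 kg, two thin dark lines round it 77 to 88 mm up. Origin: centre of underside; z up its length. Broad sides (50 mm wide) face its +x and -x, narrow sides (34 mm wide) its +y and -y; either of each pair may be used. Starts standing on the table on one side of the bracket.
- mat: Flat square cork mat, 110 by 110 mm, 6 mm thick, fixed on the table on the other side of the bracket from the block. Origin: centre of its underside; z up.
- bracket: Dark bent-steel bracket, fixed, 105 (x, -75 to +30) by 226 (y) by 114 mm high; foot 6 mm thick. Origin: on the table under the middle of the plate's face. +x points towards the robot (within 0.35 rad). End stop: 62 by 62 mm tab, 4 mm thick, square to the plate at its +y end (the robot's right), inner face 109 mm from the plate's middle, reaching 33 mm out from its face. The -y end is open.
- plate_face (a point): Middle of the bright steel plate's face, 72 mm above the table; moves with the plate. Face 200 mm long (y, level; open end -100, stop end +100) and 60 mm high (z, up the slope). x: outward normal, towards the robot and upward; z leans 0.45 rad from vertical, top away from the robot. 42 mm free below its lower edge; only the end stop stands in front, nothing above.
- plate (a joint): How far the plate is pushed in along its normal (-x of plate_face), m: 0 at rest, travel 0.014. Soft spring: about 1 N starts it moving, then 0.15 N per mm. Burnishing needs more than 2 mm; 4 to 6 mm is right; over 13 mm counts as fully in.
- cone: Bystander: upright cone of orange thread on a white core, 58 mm wide, 105 mm tall, loose; origin: centre of its underside.
- tape: Bystander: round white tape-measure case, 56 mm across, 18 mm high, loose; origin: centre of its underside.
- shears: Bystander: steel shears with brass-coloured handles lying flat, about 225 mm long and 95 mm wide, 15 mm high, loose; origin: under the pivot; +x towards the blade tips (120 mm), handles towards -x (105 mm).

How it is judged:
By the outcome, as a careful person would: the job done as asked, in the order asked, and still so for the second after the job is handed in, with the robot touching nothing.
It also fails if it takes over 67 s, if anything falls off the work surface, if the arm or the gripper's body presses on something with over 40 N, if the wrist force passes 120 N, or if a joint passes its speed limit or range.

## Working session

There is one attempt and no reset: what is moved stays moved. The work goes in short steps, Python scripts to look and compute and a tool call to move; the robot and the scene stay as the last step left them, time stands still between calls to the robot, and variables do not carry over. Pictures are saved under pics/ and viewed, at most 10 in all, crops included, and the job is handed in when it is done.

Besides the shell and the picture viewer there is one more tool, called after "Request:" as name(argument=value, ...) on one line, values as JSON. send_rows: Moves the arm, as the interface text tells. Its arguments: {"type":"object","properties":{"rows":{"type":"array","items":{"type":"object","properties":{"x":{"type":"number","minimum":-1,"maximum":1},"y":{"type":"number","minimum":-1,"maximum":1},"z":{"type":"number","minimum":-1,"maximum":1},"ax":{"type":"number","minimum":-1,"maximum":1},"ay":{"type":"number","minimum":-1,"maximum":1},"az":{"type":"number","minimum":-1,"maximum":1},"jaw":{"type":"number"}}}}},"required":["rows"]}

```bash
mkdir -p pics; ls
cat > h.py <<'E'
import numpy as np, cv2
from plant import bot
from scipy.spatial.transform import Rotation as Ro
def K(m):
    f=200/np.tan(np.radians(m["vertical_fov"])/2); return f,m["cx"],m["cy"]
def cloud(d,m,T=None):
    f,cx,cy=K(m); v,u=np.mgrid[0:400,0:640]
    P=np.stack([(u-cx)*d/f,(v-cy)*d/f,d],-1).astype(float)
    if T is None: return (P-np.array(m["t"]))@np.array(m["R"])
    return P@T[:3,:3].T+T[:3,3]
E
python3 - <<'E'
from h import *
print(bot.get_obs())
for n in("scene","top"):
    p,d=bot.capture(n); m=bot.camera_model(n); print(n,m)
    np.savez(n+".npz",p=p,d=d); cv2.imwrite(f"pics/{n}.png",p[:,:,::-1])
E
```

```text
pics
{'time': 0.0, 'joint_positions': array([-1.28397386e+00,  3.42736642e-01,  1.52503752e+00, -3.00247511e-05,
        1.27540408e+00, -1.46000200e-01]), 'dq': array([-3.36592230e-05, -2.70496934e-04,  7.85531798e-04,  2.72711899e-04,
       -8.38386962e-04, -1.21511785e-03]), 'tau': array([ 1.08306347e-03, -4.31236660e+01, -2.44221604e+01,  7.19236792e-02,
        5.59701410e-02, -1.09149125e-04]), 'tool_pos': array([ 220.09487376, -476.1746013 ,  226.03059235]), 'tcp_rot': array([-3.14001976e+00, -2.02269919e-04,  4.32831269e-01]), 'contact_force': array([-0.02174951, -1.43321704, -0.11703979]), 'moment': array([0.01044677, 0.01669044, 0.00245088]), 'finger_force': 0.0, 'grip_width': 91.60403777951602}
scene {'vertical_fov': 44.521762024756526, 'cx': 320.6195811480367, 'cy': 195.54993564233575, 'R': array([[-0.43258379,  0.90158947, -0.00277332],
       [ 0.53676113,  0.25506476, -0.80425708],
       [-0.72440234, -0.34939719, -0.59427506]]), 't': array([ 258.531802  , -249.93357021, 1607.27857476])}
top {'vertical_fov': 46.40538599570739, 'cx': 315.04919049688425, 'cy': 198.71841656974416, 'R': array([[-2.95525064e-02, -9.99553579e-01, -4.39225958e-03],
       [-9.86055834e-01,  2.98728213e-02, -1.63711658e-01],
       [ 1.63769782e-01, -5.07076627e-04, -9.86498455e-01]]), 't': array([  20.91442883,  617.95155343, 1202.05921403])}
```

View pics/top.png

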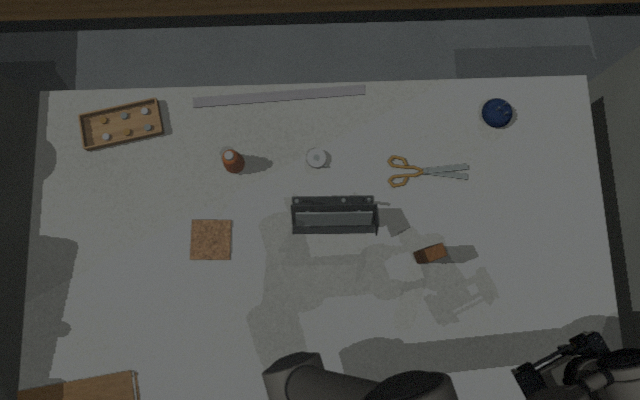

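View pics/scene.png

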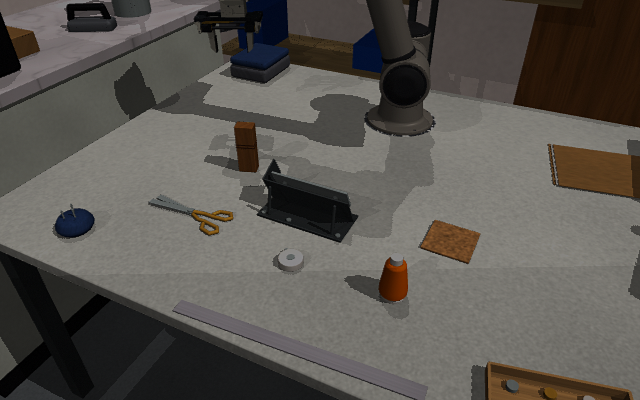

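The top view shows the block at (432,253), the bracket at about (335,215), the mat at (210,240), the cone at (232,160), the tape at (316,158) and the shears at (430,172). The stop is at the bracket's right end, on the block's side, at about (377,217).

Run:
```python
from h import *
z=np.load("top.npz"); m=bot.camera_model("top"); P=cloud(z["d"],m); p=z["p"]
def box(u0,u1,v0,v1): 
    M=np.zeros((400,640),bool); M[v0:v1,u0:u1]=1; return M&(z["d"]>0)
def rect(M,n):
    q=P[M]; r=cv2.minAreaRect(q[:,:2].astype(np.float32)); print(n,M.sum(),"z med",np.median(q[:,2]).round(1),"max",q[:,2].max().round(1),r)
B=box(400,490,225,280)
rect(B&(P[:,:,2]>130),"blocktop")
hsv=cv2.cvtColor(p,cv2.COLOR_RGB2HSV)
M=box(180,245,210,270)&(hsv[:,:,1]>80); rect(M,"mat")
K_=box(280,390,185,245)
for a,b in((-5,3),(3,12),(12,30),(30,60),(60,90),(90,105),(105,125)):
    M=K_&(P[:,:,2]>a)&(P[:,:,2]<b)&(hsv[:,:,2]<300)
    if M.sum()>5: rect(M,f"br {a}-{b}")
# plate face plane
M=K_&(P[:,:,2]>48)&(P[:,:,2]<95); q=P[M]
best=None
rng=np.random.default_rng(0)
for i in range(500):
    s=q[rng.choice(len(q),3,False)]; n=np.cross(s[1]-s[0],s[2]-s[0]); n/=np.linalg.norm(n)+1e-9
    k=abs((q-s[0])@n)<2
    if best is None or k.sum()>best.sum(): best=k
w=q[best]; c=w.mean(0); n=np.linalg.svd(w-c)[2][2]; n*=np.sign(n[2]); print("plane",c,n,best.sum(),len(q),"tilt",np.arcsin(n[2]),"yaw",np.arctan2(n[1],n[0]))
e=np.array([n[1],-n[0],0]);e/=np.linalg.norm(e); s=(w-c)@e; print("extent",s.min(),s.max(),w[:,2].min(),w[:,2].max(),e)
C=p[185:245,280:400].copy(); C2=p[220:285,400:490]
cv2.imwrite("pics/a.png",np.vstack([cv2.resize(C,(720,360),interpolation=2)])[:,:,::-1])
for n,b in(("cone",(215,250,140,180)),("tape",(300,330,145,172)),("shears",(385,475,150,190))):
    M=box(*b)&(P[:,:,2]>6); rect(M,n)
```

```text
blocktop 291 z med 139.8 max 145.7 ((463.1968994140625, -288.2496032714844), (33.74293518066406, 50.11399459838867), 19.199953079223633)
mat 1507 z med 5.8 max 16.2 ((521.6814575195312, 294.3513488769531), (109.10257720947266, 107.55224609375), 88.26161193847656)
br -5-3 3022 z med -0.1 max 3.0 ((581.8927001953125, -50.8994140625), (307.0188293457031, 166.4842071533203), 88.28663635253906)
br 3-12 1547 z med 5.6 max 12.0 ((581.015380859375, -50.718292236328125), (304.1769104003906, 165.2290496826172), 88.30393981933594)
br 12-30 46 z med 13.9 max 28.8 ((576.2482299804688, -43.595924377441406), (97.81071472167969, 223.1613311767578), 5.315827369689941)
br 30-60 299 z med 53.0 max 60.0 ((581.8978881835938, -51.898162841796875), (230.74180603027344, 97.63379669189453), 80.92672729492188)
br 60-90 1187 z med 76.3 max 90.0 ((582.8665771484375, -50.77600860595703), (233.206787109375, 92.84963989257812), 78.81784057617188)
br 90-105 354 z med 95.9 max 104.8 ((564.0963134765625, -46.412254333496094), (224.19219970703125, 65.56658172607422), 89.35032653808594)
br 105-125 17 z med 108.0 max 115.5 ((548.3345947265625, -156.26937866210938), (28.19086456298828, 3.217221736907959), 1.623706579208374)
plane [559.45082259 -45.73263008  72.71751639] [-0.90188311  0.01594167  0.4316859 ] 714 1556 tilt 0.44636096346975324 yaw 3.123918516010354
extent -109.04618046928984 99.94943782456586 48.02181851634429 94.94287036155936 [0.01767322 0.99984382 0.        ]
cone 420 z med 78.8 max 108.9 ((737.62158203125, 230.63119506835938), (79.15608978271484, 94.27101135253906), 78.36337280273438)
tape 323 z med 17.6 max 25.3 ((741.1542358398438, -9.484895706176758), (61.91551971435547, 55.007423400878906), 87.7991714477539)
shears 654 z med 9.4 max 19.8 ((699.8133544921875, -323.5397644042969), (240.0548553466797, 111.17617797851562), 89.19817352294922)
```

View pics/a.png

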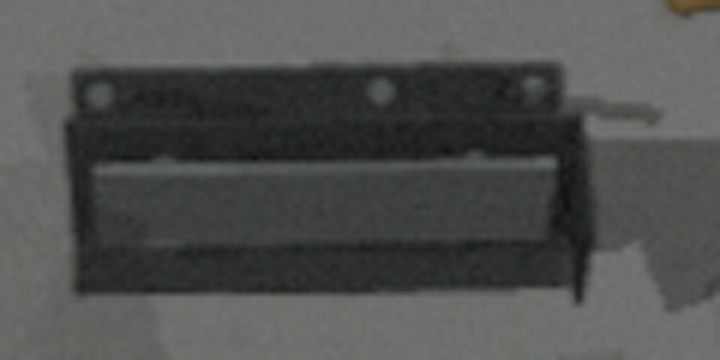

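The crop shows the plate face between the open left end (crop col 95) and the stop at the right (col 575). Next I write a move helper and head to a point above the block.

```bash
cat >> h.py <<'E'
def pose():
    o=bot.get_obs(); return np.array(o["tool_pos"]),Ro.from_euler("xyz",o["tcp_rot"]),o
def go(pt,R):
    p,r,o=pose(); s=r.inv().apply(np.array(pt)-p)/200; a=(r.inv()*R).as_rotvec()/np.radians(60)
    print("t",round(o["time"],2),"shift",s.round(4),"turn",a.round(4),"F",np.round(o["contact_force"],2),"w",round(o["grip_width"],1))
down=lambda yaw: Ro.from_euler("xyz",[np.pi,0,yaw])
N0=np.array([-.9003,.016,.435]);
E
python3 - <<'E'
from h import *
go([463,-288,260],down(.335))
m=bot.camera_model("top"); f,cx,cy=K(m);R=np.array(m["R"]);C=-R.T@m["t"]
n=np.array([-0.90188,0.01594,0.43169]);c=np.array([559.45,-45.73,72.72])
for u,v in((280+93/6,185+170/6),(280+95/6,185+245/6),(280+555/6,185+158/6),(280+553/6,185+240/6)):
    d=R.T@np.array([(u-cx)/f,(v-cy)/f,1]);print((C+d*((c-C)@n)/(d@n)).round(1))
print(bot.camera_model("wrist"))
E
```

```text
t 0.1 shift [ 1.4973 -0.3452 -0.1686] turn [-0.0013 -0.0001  0.0934] F [-0.29  0.29 -0.13] w 91.4
[573.8  53.8  99. ]
[547.5  56.   44. ]
[ 572.4 -143.5  103.5]
[ 543.7 -148.2   43.5]
{'vertical_fov': 60.665353345284856, 'cx': 319.2159954689239, 'cy': 198.33417629117423, 'T_tool_cam': array([[ 2.24306200e-04, -9.59136160e-01, -2.82944829e-01,
         7.72384990e+01],
       [ 9.99999691e-01,  2.09780618e-06,  7.85644500e-04,
        -2.89392245e-02],
       [-7.52946486e-04, -2.82944918e-01,  9.59135864e-01,
        -1.58395948e+02],
       [ 0.00000000e+00,  0.00000000e+00,  0.00000000e+00,
         1.00000000e+00]])}
```

Request:
send_rows(rows=[{"x": 0.2, "y": -0.05, "z": -0.03}, {"x": 0.45, "y": -0.1, "z": -0.06}, {"x": 0.7, "y": -0.15, "z": -0.1}, {"x": 0.9, "y": -0.2, "z": -0.12}, {"x": 1, "y": -0.23, "z": -0.15}, {"x": 1, "y": -0.23, "z": -0.17}, {"x": 1, "y": -0.23, "z": -0.17}, {"x": 1, "y": -0.23, "z": -0.17}, {"x": 1, "y": -0.23, "z": -0.17}, {"x": 1, "y": -0.23, "z": -0.17}])

```text
schema error: expected keys x, y, z, ax, ay, az, jaw
```

Run:
```python
from h import *
go([463,-288,260],down(.335))
```

```text
t 0.1 shift [ 1.4973 -0.3452 -0.1686] turn [-0.0013 -0.0001  0.0934] F [-0.29  0.29 -0.13] w 91.4
```

Request:
send_rows(rows=[{"x": 0.2, "y": -0.05, "z": -0.03, "ax": 0, "ay": 0, "az": 0, "jaw": 1}, {"x": 0.45, "y": -0.1, "z": -0.06, "ax": 0, "ay": 0, "az": 0, "jaw": 1}, {"x": 0.7, "y": -0.15, "z": -0.1, "ax": 0, "ay": 0, "az": 0, "jaw": 1}, {"x": 0.9, "y": -0.2, "z": -0.12, "ax": 0, "ay": 0, "az": 0, "jaw": 1}, {"x": 1, "y": -0.25, "z": -0.15, "ax": 0, "ay": 0, "az": 0.05, "jaw": 1}, {"x": 1, "y": -0.3, "z": -0.17, "ax": 0, "ay": 0, "az": 0.09, "jaw": 1}, {"x": 1, "y": -0.345, "z": -0.17, "ax": 0, "ay": 0, "az": 0.09, "jaw": 1}, {"x": 1, "y": -0.345, "z": -0.17, "ax": 0, "ay": 0, "az": 0.09, "jaw": 1}, {"x": 1, "y": -0.345, "z": -0.17, "ax": 0, "ay": 0, "az": 0.09, "jaw": 1}, {"x": 1, "y": -0.345, "z": -0.17, "ax": 0, "ay": 0, "az": 0.09, "jaw": 1}])

```text
time: 1.35
tool_pos: [372.7, -330.5, 260.5]
tcp_rot: [-3.141, 0.0, 0.338]
contact_force: [-0.2, 0.3, -0.0]
grip_width: 92.1
finger_force: 0.0
```

Run:
```python
from h import *
go([463,-288,260],down(.335)); print(pose()[0])
```

```text
t 1.35 shift [ 0.4963 -0.0505  0.0026] turn [-0.0001  0.0001  0.003 ] F [-0.21  0.26 -0.05] w 92.1
[ 372.7020402  -330.45419317  260.52909137]
```

Request:
send_rows(rows=[{"x": 0.15, "y": -0.02, "z": 0, "ax": 0, "ay": 0, "az": 0, "jaw": 1}, {"x": 0.3, "y": -0.04, "z": 0, "ax": 0, "ay": 0, "az": 0, "jaw": 1}, {"x": 0.42, "y": -0.05, "z": 0, "ax": 0, "ay": 0, "az": 0, "jaw": 1}, {"x": 0.48, "y": -0.05, "z": 0, "ax": 0, "ay": 0, "az": 0, "jaw": 1}, {"x": 0.496, "y": -0.05, "z": 0, "ax": 0, "ay": 0, "az": 0, "jaw": 1}, {"x": 0.496, "y": -0.05, "z": 0, "ax": 0, "ay": 0, "az": 0, "jaw": 1}, {"x": 0.496, "y": -0.05, "z": 0, "ax": 0, "ay": 0, "az": 0, "jaw": 1}, {"x": 0.496, "y": -0.05, "z": 0, "ax": 0, "ay": 0, "az": 0, "jaw": 1}, {"x": 0.496, "y": -0.05, "z": 0, "ax": 0, "ay": 0, "az": 0, "jaw": 1}, {"x": 0.496, "y": -0.05, "z": 0, "ax": 0, "ay": 0, "az": 0, "jaw": 1}])

```text
time: 2.6
tool_pos: [463.0, -287.8, 260.8]
tcp_rot: [3.141, -0.0, 0.338]
contact_force: [-0.3, -0.5, 0.6]
grip_width: 91.7
finger_force: 0.0
```

```bash
cat >> h.py <<'E'
def wrist(name):
    p,r,o=pose(); pic,d=bot.capture("wrist"); m=bot.camera_model("wrist"); T=np.array(m["T_tool_cam"])
    W=np.eye(4); W[:3,:3]=r.as_matrix(); W[:3,3]=p
    cv2.imwrite(f"pics/{name}.png",pic[:,:,::-1]); return pic,d,cloud(d,m,W@T)
E
python3 - <<'E'
from h import *
pic,d,P=wrist("w1")
p=pose()[0]; print(p)
M=(d>0)&(P[:,:,2]>134)&(P[:,:,2]<146)&(np.hypot(P[:,:,0]-463,P[:,:,1]+288)<45)
q=P[M]; print(M.sum(),np.median(q[:,2]),cv2.minAreaRect(q[:,:2].astype(np.float32)))
E
```

```text
[ 463.03352977 -287.73626425  260.75769019]
2299 140.26964697456577 ((466.156982421875, -286.8972473144531), (34.45270538330078, 50.063804626464844), 18.27570343017578)
```

View pics/w1.png

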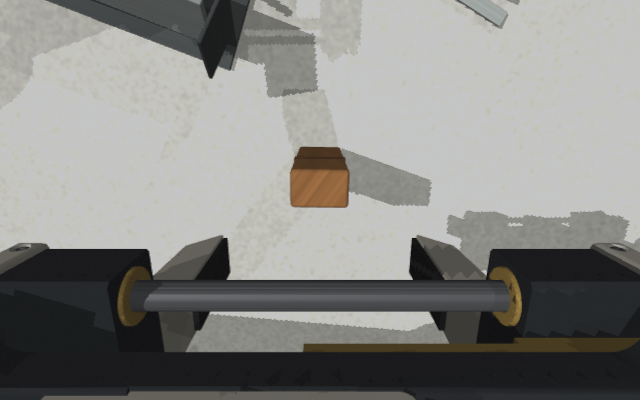

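The block's top is at (320,187), centred between the fingers and slightly ahead of them: centre about (465.5, -287), yaw 0.32. I'll descend to z 90.

Run:
```python
from h import *
go([465.5,-287,90],down(.32))
```

```text
t 2.65 shift [1.280e-02 5.000e-04 8.538e-01] turn [ 0.0001 -0.      0.0176] F [-0.04  0.53  0.21] w 91.9
```

Request:
send_rows(rows=[{"x": 0.013, "y": 0, "z": 0.1, "ax": 0, "ay": 0, "az": 0.017, "jaw": 1}, {"x": 0.013, "y": 0, "z": 0.3, "ax": 0, "ay": 0, "az": 0.017, "jaw": 1}, {"x": 0.013, "y": 0, "z": 0.5, "ax": 0, "ay": 0, "az": 0.017, "jaw": 1}, {"x": 0.013, "y": 0, "z": 0.68, "ax": 0, "ay": 0, "az": 0.017, "jaw": 1}, {"x": 0.013, "y": 0, "z": 0.8, "ax": 0, "ay": 0, "az": 0.017, "jaw": 1}, {"x": 0.013, "y": 0, "z": 0.854, "ax": 0, "ay": 0, "az": 0.017, "jaw": 1}, {"x": 0.013, "y": 0, "z": 0.854, "ax": 0, "ay": 0, "az": 0.017, "jaw": 1}, {"x": 0.013, "y": 0, "z": 0.854, "ax": 0, "ay": 0, "az": 0.017, "jaw": -1}, {"x": 0.013, "y": 0, "z": 0.854, "ax": 0, "ay": 0, "az": 0.017, "jaw": -1}, {"x": 0.013, "y": 0, "z": 0.854, "ax": 0, "ay": 0, "az": 0.017, "jaw": -1}])

```text
time: 3.9
tool_pos: [465.8, -287.0, 90.5]
tcp_rot: [3.141, -0.001, 0.321]
contact_force: [1.2, 0.3, -0.1]
grip_width: 66.6
finger_force: 0.0
```

Request:
send_rows(rows=[{"x": 0, "y": 0, "z": 0, "ax": 0, "ay": 0, "az": 0, "jaw": -1}, {"x": 0, "y": 0, "z": 0, "ax": 0, "ay": 0, "az": 0, "jaw": -1}, {"x": 0, "y": 0, "z": 0, "ax": 0, "ay": 0, "az": 0, "jaw": -1}, {"x": 0, "y": 0, "z": 0, "ax": 0, "ay": 0, "az": 0, "jaw": -1}, {"x": 0, "y": 0, "z": -0.05, "ax": 0, "ay": 0, "az": 0, "jaw": -1}, {"x": 0, "y": 0, "z": -0.25, "ax": 0, "ay": 0, "az": 0, "jaw": -1}, {"x": 0, "y": 0, "z": -0.5, "ax": 0, "ay": 0, "az": 0, "jaw": -1}, {"x": 0, "y": 0, "z": -0.7, "ax": 0, "ay": 0, "az": 0, "jaw": -1}, {"x": 0, "y": 0, "z": -0.8, "ax": 0, "ay": 0, "az": 0, "jaw": -1}, {"x": 0, "y": 0, "z": -0.8, "ax": 0, "ay": 0, "az": 0, "jaw": -1}])

```text
time: 5.15
tool_pos: [466.0, -287.2, 251.7]
tcp_rot: [3.138, -0.002, 0.321]
contact_force: [0.2, -0.3, -2.9]
grip_width: 49.9
finger_force: 30.0
```

Gripped (49.9 mm) and lifted. Next: hover with the wrist camera over the plate to refine it, and measure the block's face in the tool frame.

Run:
```python
from h import *
go([450,-40,255],down(-.018))
```

```text
t 5.15 shift [ 0.3138 -1.1982 -0.0198] turn [ 0.0027 -0.0023  0.3235] F [ 0.17 -0.35 -2.94] w 49.9
```

Request:
send_rows(rows=[{"x": 0.05, "y": -0.15, "z": -0.02, "ax": 0, "ay": 0, "az": 0.05, "jaw": -1}, {"x": 0.1, "y": -0.35, "z": -0.02, "ax": 0, "ay": 0, "az": 0.1, "jaw": -1}, {"x": 0.17, "y": -0.55, "z": -0.02, "ax": 0, "ay": 0, "az": 0.17, "jaw": -1}, {"x": 0.24, "y": -0.75, "z": -0.02, "ax": 0, "ay": 0, "az": 0.24, "jaw": -1}, {"x": 0.3, "y": -0.9, "z": -0.02, "ax": 0, "ay": 0, "az": 0.3, "jaw": -1}, {"x": 0.31, "y": -1, "z": -0.02, "ax": 0, "ay": 0, "az": 0.32, "jaw": -1}, {"x": 0.31, "y": -1, "z": -0.02, "ax": 0, "ay": 0, "az": 0.32, "jaw": -1}, {"x": 0.31, "y": -1, "z": -0.02, "ax": 0, "ay": 0, "az": 0.32, "jaw": -1}, {"x": 0.31, "y": -1, "z": -0.02, "ax": 0, "ay": 0, "az": 0.32, "jaw": -1}, {"x": 0.31, "y": -1, "z": -0.02, "ax": 0, "ay": 0, "az": 0.32, "jaw": -1}])

```text
time: 6.4
tool_pos: [461.3, -78.1, 253.7]
tcp_rot: [3.142, 0.0, -0.015]
contact_force: [-0.6, 0.4, -2.4]
grip_width: 50.4
finger_force: 30.0
```

```bash
cat >> h.py <<'E'
def plane(q,tol=1.5):
    rng=np.random.default_rng(0); best=None
    for i in range(400):
        s=q[rng.choice(len(q),3,False)]; n=np.cross(s[1]-s[0],s[2]-s[0]); n/=np.linalg.norm(n)+1e-9
        k=abs((q-s[0])@n)<tol
        if best is None or k.sum()>best.sum(): best=k
    w=q[best]; c=w.mean(0); return c,np.linalg.svd(w-c,full_matrices=False)[2][2],best
E
python3 - <<'E'
from h import *
pic,d,P=wrist("w2"); p,r,o=pose(); print(p,o["tcp_rot"])
Q=r.inv().apply((P-p).reshape(-1,3)).reshape(P.shape)
M=(d>0)&(abs(Q[:,:,0]-17)<8)&(abs(Q[:,:,1])<20)&(Q[:,:,2]>10)&(Q[:,:,2]<85)
q=Q[M]; c,n,b=plane(q,1); print("blockface tool",M.sum(),b.sum(),c,n)
M=(d>0)&(abs(Q[:,:,0])<20)&(abs(Q[:,:,1])<30)&(abs(Q[:,:,2]-90)<5); print("n low",M.sum())
M=(d>0)&(P[:,:,2]>50)&(P[:,:,2]<94)&(P[:,:,0]>520)&(P[:,:,0]<610)&(abs(P[:,:,1]+45)<95)
q=P[M]; c,n,b=plane(q,1.5); n*=np.sign(n[2]); w=q[b]
print("plate",M.sum(),b.sum(),c,n,"tilt",np.arcsin(n[2]),"at z72 x:",c[0]-(n[2]*(72-c[2])+n[1]*(-45.5-c[1]))/n[0], w[:,1].min(),w[:,1].max())
M=(d>0)&(P[:,:,2]>104)&(P[:,:,2]<118)&(P[:,:,0]>500)&(P[:,:,0]<620)&(P[:,:,1]<-120)&(P[:,:,1]>-190)
q=P[M]; print("stop top",M.sum(), q.min(0) if len(q) else 0, q.max(0) if len(q) else 0, np.percentile(q[:,1],[5,50,95]))
go([450,-40,255],down(-.018))
E
```

```text
[461.33167685 -78.00321565 253.77875256] [ 3.14151826e+00  1.51175381e-04 -1.51802017e-02]
blockface tool 2244 2244 [17.41641825 -0.07072813 41.4222154 ] [ 0.99999709 -0.00218409  0.00102451]
n low 6
plate 10729 5589 [562.15950545 -45.04466902  73.6401257 ] [-0.9004463   0.01400168  0.43474179] tilt 0.44975153139217894 at z72 x: 561.360560986327 -139.97452221950775 49.993963989091796
stop top 196 [ 538.63267615 -156.44334967  104.01664113] [ 569.11126922 -151.73224042  115.82620531] [-155.7601819  -153.60033508 -152.20524998]
t 6.45 shift [-0.0595 -0.1891 -0.0061] turn [0.0001 0.0001 0.0027] F [-0.14  0.12 -1.02] w 50.1
```

View pics/w2.png

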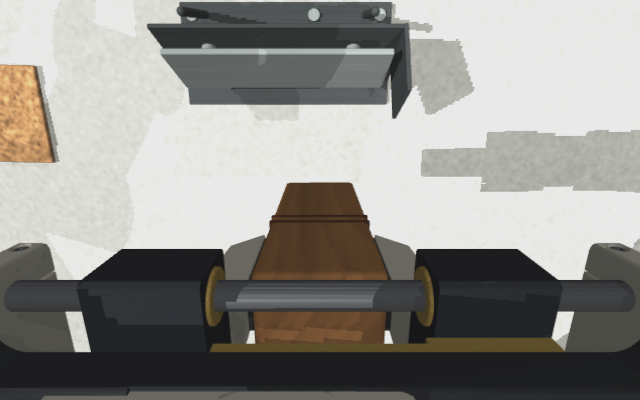

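The view shows the block held squarely, the plate face at about (280,65) and the stop at (400,75). The wrist camera puts the plate's mid-point at about (561.3,-44,72) with tilt 0.45, and the block's face at tool x = +17.4. Now I compute the poses for the first rub.

```bash
cat >> h.py <<'E'
yaw=.0165
P0=np.array([561.3,-44,72.]); n_=np.array([-np.cos(.45)*np.cos(yaw),np.cos(.45)*np.sin(yaw),np.sin(.45)])
yb=np.array([-np.sin(yaw),-np.cos(yaw),0]); zp=np.cross(n_,yb)
R1=Ro.from_matrix(np.c_[-n_,yb,-zp]); R2=Ro.from_matrix(np.c_[-yb,-n_,-zp])
def pl(c,t,s,half): return P0+n_*(half+c)+yb*t+zp*s   # c clearance, s=TCP up slope
def where(half):
    p,r,o=pose(); d=p-P0; print("clear",round(d@n_-half,1),"t",round(d@yb,1),"s",round(d@zp,1),"F.n",round(np.array(o["contact_force"])@n_,2))
E
python3 - <<'E'
from h import *
print(zp, pl(40,-90,70,17.4)); go(pl(40,-90,70,17.4),R1)
E
```

```text
[ 0.43490633 -0.00717661  0.9004471 ] [541.5497473   46.33816139 159.99831882]
t 6.45 shift [ 0.3917 -0.6278  0.4688] turn [ 4.000e-04 -4.296e-01  1.200e-03] F [-0.14  0.12 -1.02] w 50.1
```

Request:
send_rows(rows=[{"x": 0, "y": -0.12, "z": 0, "ax": 0, "ay": -0.08, "az": 0, "jaw": -1}, {"x": 0.02, "y": -0.3, "z": 0, "ax": 0, "ay": -0.18, "az": 0, "jaw": -1}, {"x": 0.1, "y": -0.45, "z": 0, "ax": 0, "ay": -0.28, "az": 0, "jaw": -1}, {"x": 0.2, "y": -0.58, "z": 0, "ax": 0, "ay": -0.38, "az": 0, "jaw": -1}, {"x": 0.3, "y": -0.628, "z": 0.05, "ax": 0, "ay": -0.43, "az": 0, "jaw": -1}, {"x": 0.37, "y": -0.628, "z": 0.18, "ax": 0, "ay": -0.43, "az": 0, "jaw": -1}, {"x": 0.392, "y": -0.628, "z": 0.32, "ax": 0, "ay": -0.43, "az": 0, "jaw": -1}, {"x": 0.392, "y": -0.628, "z": 0.42, "ax": 0, "ay": -0.43, "az": 0, "jaw": -1}, {"x": 0.392, "y": -0.628, "z": 0.469, "ax": 0, "ay": -0.43, "az": 0, "jaw": -1}, {"x": 0.392, "y": -0.628, "z": 0.469, "ax": 0, "ay": -0.43, "az": 0, "jaw": -1}])

```text
time: 7.7
tool_pos: [541.5, 46.8, 159.8]
tcp_rot: [3.142, 0.451, -0.015]
contact_force: [-0.6, 0.5, -0.0]
grip_width: 50.2
finger_force: 30.0
```

Run:
```python
from h import *
where(17.4); go(pl(3,-90,70,17.4),R1); p,d=bot.capture("scene"); cv2.imwrite("pics/s1.png",cv2.resize(p[60:260,180:460],(784,560),interpolation=2)[:,:,::-1])
```

```text
clear 40.0 t -90.5 s 69.8 F.n 0.58
t 7.7 shift [ 0.1849  0.0027 -0.0013] turn [0.0008 0.001  0.0016] F [-0.64  0.46 -0.02] w 50.2
```

View pics/s1.png

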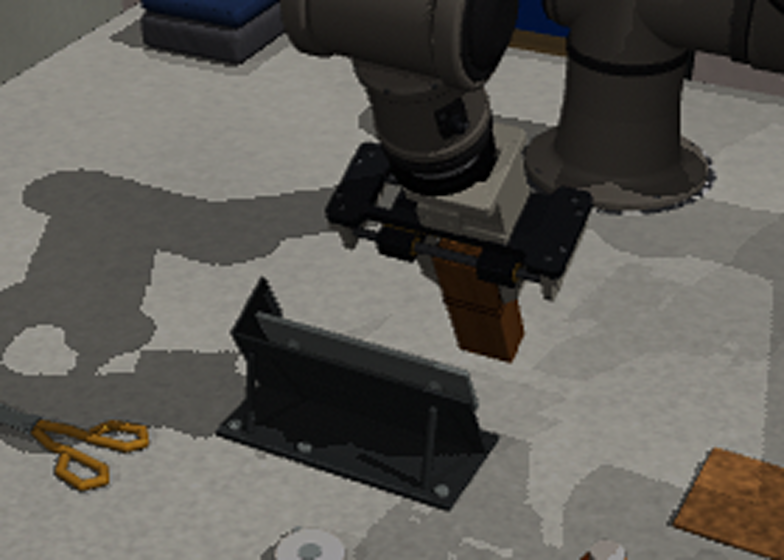

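The block is tilted parallel to the plate in front of its open end, at (480,310), and nothing is touching. Now I press in to 5 mm.

Request:
send_rows(rows=[{"x": 0.05, "y": 0, "z": 0, "ax": 0, "ay": 0, "az": 0, "jaw": -1}, {"x": 0.12, "y": 0, "z": 0, "ax": 0, "ay": 0, "az": 0, "jaw": -1}, {"x": 0.17, "y": 0, "z": 0, "ax": 0, "ay": 0, "az": 0, "jaw": -1}, {"x": 0.185, "y": 0, "z": 0, "ax": 0, "ay": 0, "az": 0, "jaw": -1}, {"x": 0.195, "y": 0, "z": 0, "ax": 0, "ay": 0, "az": 0, "jaw": -1}, {"x": 0.205, "y": 0, "z": 0, "ax": 0, "ay": 0, "az": 0, "jaw": -1}, {"x": 0.215, "y": 0, "z": 0, "ax": 0, "ay": 0, "az": 0, "jaw": -1}, {"x": 0.225, "y": 0, "z": 0, "ax": 0, "ay": 0, "az": 0, "jaw": -1}, {"x": 0.225, "y": 0, "z": 0, "ax": 0, "ay": 0, "az": 0, "jaw": -1}, {"x": 0.225, "y": 0, "z": 0, "ax": 0, "ay": 0, "az": 0, "jaw": -1}])

```text
time: 9.0
tool_pos: [581.9, 46.4, 140.6]
tcp_rot: [3.142, 0.45, -0.014]
contact_force: [-2.2, 0.3, -1.0]
grip_width: 49.7
finger_force: 30.0
```

```bash
cat >> h.py <<'E'
def depth_check():
    """plate displacement seen by the top and scene cameras, first captures as reference"""
    for name in("top","scene"):
        m=bot.camera_model(name); p1,d1=bot.capture(name); z=np.load(name+".npz")
        A=cloud(z["d"],m)-P0; B=cloud(d1,m)-P0
        c=lambda X:(X@n_,X@yb,X@zp)
        a,t,s=c(A); b,t2,s2=c(B)
        M=(abs(a)<8)&(abs(t)<92)&(abs(s)<25)&(d1>0)&(abs(b)<20)&(abs(t2)<95)
        if M.sum()>20:
            # change in ray-plane offset: fit both at constant n
            sel=(b[M]-a[M]); print(name,M.sum(),"plate shift pct",np.percentile(sel,[10,25,50,75,90]).round(1), "t range",np.percentile(t[M],[2,98]).round(0))
        else: print(name,"hidden",M.sum())
E
python3 - <<'E'
from h import *
where(17.4); go(pl(-5,-90,70,17.4),R1); depth_check(); where(17.4)
E
```

```text
clear -4.8 t -90.7 s 70.1 F.n 1.55
t 9.0 shift [0.001  0.0036 0.0005] turn [0.001  0.0004 0.0018] F [-2.2   0.29 -1.  ] w 49.7
top 513 plate shift pct [-6.9 -5.8 -4.6 -3.3 -2.3] t range [-40.  89.]
scene 431 plate shift pct [-6.  -5.4 -4.6 -3.7 -2.9] t range [-88.  88.]
clear -4.8 t -90.7 s 70.1 F.n 0.89
```

Both cameras show the plate pushed in about 4.6 mm. Now I rub along towards the stop.

Request:
send_rows(rows=[{"x": 0, "y": 0.02, "z": 0, "ax": 0, "ay": 0, "az": 0, "jaw": -1}, {"x": 0, "y": 0.06, "z": 0, "ax": 0, "ay": 0, "az": 0, "jaw": -1}, {"x": 0, "y": 0.11, "z": 0, "ax": 0, "ay": 0, "az": 0, "jaw": -1}, {"x": 0, "y": 0.16, "z": 0, "ax": 0, "ay": 0, "az": 0, "jaw": -1}, {"x": 0, "y": 0.21, "z": 0, "ax": 0, "ay": 0, "az": 0, "jaw": -1}, {"x": 0, "y": 0.26, "z": 0, "ax": 0, "ay": 0, "az": 0, "jaw": -1}, {"x": 0, "y": 0.31, "z": 0, "ax": 0, "ay": 0, "az": 0, "jaw": -1}, {"x": 0, "y": 0.36, "z": 0, "ax": 0, "ay": 0, "az": 0, "jaw": -1}, {"x": 0, "y": 0.4, "z": 0, "ax": 0, "ay": 0, "az": 0, "jaw": -1}, {"x": 0, "y": 0.42, "z": 0, "ax": 0, "ay": 0, "az": 0, "jaw": -1}])

```text
time: 10.35
tool_pos: [580.8, -38.2, 140.5]
tcp_rot: [3.141, 0.45, -0.015]
contact_force: [-0.1, 0.8, -1.1]
grip_width: 50.0
finger_force: 30.0
```

Run:
```python
from h import *
where(17.4); go(pl(-5,77,70,17.4),R1); depth_check()
```

```text
clear -5.1 t -6.1 s 70.1 F.n -0.39
t 10.35 shift [-0.0009  0.4157  0.001 ] turn [0.0008 0.0003 0.0014] F [-0.1   0.79 -1.13] w 50.0
top 167 plate shift pct [-7.4 -6.  -4.7 -3.3 -2.1] t range [51. 91.]
scene 429 plate shift pct [-6.1 -5.4 -4.7 -3.8 -3.2] t range [-88.  88.]
```

Request:
send_rows(rows=[{"x": 0, "y": 0.02, "z": 0, "ax": 0, "ay": 0, "az": 0, "jaw": -1}, {"x": 0, "y": 0.06, "z": 0, "ax": 0, "ay": 0, "az": 0, "jaw": -1}, {"x": 0, "y": 0.11, "z": 0, "ax": 0, "ay": 0, "az": 0, "jaw": -1}, {"x": 0, "y": 0.17, "z": 0, "ax": 0, "ay": 0, "az": 0, "jaw": -1}, {"x": 0, "y": 0.23, "z": 0, "ax": 0, "ay": 0, "az": 0, "jaw": -1}, {"x": 0, "y": 0.29, "z": 0, "ax": 0, "ay": 0, "az": 0, "jaw": -1}, {"x": 0, "y": 0.34, "z": 0, "ax": 0, "ay": 0, "az": 0, "jaw": -1}, {"x": 0, "y": 0.38, "z": 0, "ax": 0, "ay": 0, "az": 0, "jaw": -1}, {"x": 0, "y": 0.4, "z": 0, "ax": 0, "ay": 0, "az": 0, "jaw": -1}, {"x": 0, "y": 0.41, "z": 0, "ax": 0, "ay": 0, "az": 0, "jaw": -1}])

```text
time: 11.7
tool_pos: [579.6, -119.7, 140.5]
tcp_rot: [-3.142, 0.45, -0.014]
contact_force: [-1.9, 0.5, -0.4]
grip_width: 49.8
finger_force: 30.0
```

Run:
```python
from h import *
where(17.4); depth_check()
pic,d,P=wrist("w3"); p,r,o=pose()
Q=np.stack([(P-P0)@n_,(P-P0)@yb,(P-P0)@zp],-1)
M=(d>0)&(Q[:,:,2]>20)&(Q[:,:,2]<45)&(abs(Q[:,:,1]-105)<15)&(Q[:,:,0]>-5)&(Q[:,:,0]<35)
print("stop t",M.sum(),np.percentile(Q[:,:,1][M],[1,5,50,99]))
q=r.inv().apply((P-p).reshape(-1,3)).reshape(P.shape)
M=(d>0)&(abs(q[:,:,0]-17)<8)&(abs(q[:,:,1])<20)&(q[:,:,2]>5)&(q[:,:,2]<85)
if M.sum()>100: print("blockface",M.sum(),plane(q[M],1)[:2])
```

```text
clear -5.2 t 75.4 s 70.2 F.n 1.53
top 247 plate shift pct [-7.5 -5.9 -4.6 -3.3 -2.3] t range [-90. -27.]
scene 429 plate shift pct [-6.3 -5.5 -4.7 -3.9 -3.3] t range [-88.  88.]
stop t 370 [ 91.5256017   95.03217165 108.92772099 112.289724  ]
blockface 2912 (array([17.26826149,  0.10291042, 22.93472507]), array([-0.9999862 ,  0.00309915,  0.00424267]))
```

View pics/w3.png

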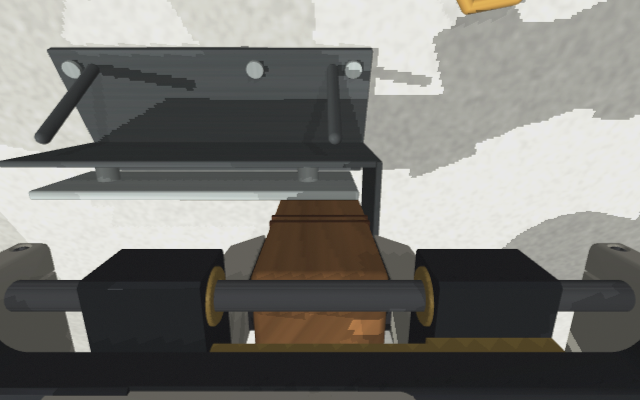

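The block has stopped at (320,210), about 8 mm short of the stop at (370,200), with its face still parallel and the plate 4.7 mm in. Now I back off along the normal, then turn on the way back.

Run:
```python
from h import *
go(pl(45,-85,70,25),R2)
```

```text
t 11.85 shift [-2.878e-01 -8.027e-01 -1.000e-04] turn [ 1.0000e-03  1.5000e-03 -1.4983e+00] F [-0.27 -1.13 -0.99] w 50.1
```

Request:
send_rows(rows=[{"x": 0, "y": 0.01, "z": 0, "ax": 0, "ay": 0, "az": 0, "jaw": -1}, {"x": -0.02, "y": 0.01, "z": 0, "ax": 0, "ay": 0, "az": 0, "jaw": -1}, {"x": -0.1, "y": 0.01, "z": 0, "ax": 0, "ay": 0, "az": 0, "jaw": -1}, {"x": -0.22, "y": 0.0, "z": 0, "ax": 0, "ay": 0, "az": 0, "jaw": -1}, {"x": -0.3, "y": -0.1, "z": 0, "ax": 0, "ay": 0, "az": 0, "jaw": -1}, {"x": -0.3, "y": -0.25, "z": 0, "ax": 0, "ay": 0, "az": 0, "jaw": -1}, {"x": -0.3, "y": -0.4, "z": 0, "ax": 0, "ay": 0, "az": 0, "jaw": -1}, {"x": -0.3, "y": -0.55, "z": 0, "ax": 0, "ay": 0, "az": 0, "jaw": -1}, {"x": -0.3, "y": -0.65, "z": 0, "ax": 0, "ay": 0, "az": 0, "jaw": -1}, {"x": -0.3, "y": -0.7, "z": 0, "ax": 0, "ay": 0, "az": 0, "jaw": -1}])

```text
time: 13.1
tool_pos: [527.8, 21.9, 166.7]
tcp_rot: [3.141, 0.45, -0.014]
contact_force: [-0.5, 0.0, -2.7]
grip_width: 49.6
finger_force: 30.0
```

Run:
```python
from h import *
where(17.4);go(pl(45,-85,70,25),R2)
```

```text
clear 55.0 t -65.4 s 70.3 F.n -0.72
t 13.1 shift [ 0.0121 -0.098   0.0012] turn [ 1.6000e-03  9.0000e-04 -1.4974e+00] F [-0.51  0.   -2.71] w 49.6
```

Request:
send_rows(rows=[{"x": 0, "y": -0.02, "z": 0, "ax": 0, "ay": 0, "az": -0.1, "jaw": -1}, {"x": 0, "y": -0.04, "z": 0, "ax": 0, "ay": 0, "az": -0.25, "jaw": -1}, {"x": 0, "y": -0.06, "z": 0, "ax": 0, "ay": 0, "az": -0.4, "jaw": -1}, {"x": 0, "y": -0.08, "z": 0, "ax": 0, "ay": 0, "az": -0.55, "jaw": -1}, {"x": 0, "y": -0.1, "z": 0, "ax": 0, "ay": 0, "az": -0.7, "jaw": -1}, {"x": 0, "y": -0.1, "z": 0, "ax": 0, "ay": 0, "az": -0.85, "jaw": -1}, {"x": 0, "y": -0.1, "z": 0, "ax": 0, "ay": 0, "az": -0.95, "jaw": -1}, {"x": 0, "y": -0.1, "z": 0, "ax": 0, "ay": 0, "az": -1, "jaw": -1}, {"x": 0, "y": -0.1, "z": 0, "ax": 0, "ay": 0, "az": -1, "jaw": -1}, {"x": 0, "y": -0.1, "z": 0, "ax": 0, "ay": 0, "az": -1, "jaw": -1}])

```text
time: 14.35
tool_pos: [528.0, 40.8, 166.6]
tcp_rot: [-2.746, 0.22, 1.076]
contact_force: [-0.5, -0.5, -1.4]
grip_width: 49.9
finger_force: 30.0
```

Request:
send_rows(rows=[{"x": 0, "y": 0, "z": 0, "ax": 0, "ay": 0, "az": -0.1, "jaw": -1}, {"x": 0, "y": 0, "z": 0, "ax": 0, "ay": 0, "az": -0.22, "jaw": -1}, {"x": 0, "y": 0, "z": 0, "ax": 0, "ay": 0, "az": -0.35, "jaw": -1}, {"x": 0, "y": 0, "z": 0, "ax": 0, "ay": 0, "az": -0.45, "jaw": -1}, {"x": 0, "y": 0, "z": 0, "ax": 0, "ay": 0, "az": -0.5, "jaw": -1}, {"x": 0, "y": 0, "z": 0, "ax": 0, "ay": 0, "az": -0.5, "jaw": -1}, {"x": 0, "y": 0, "z": 0, "ax": 0, "ay": 0, "az": -0.5, "jaw": -1}, {"x": 0, "y": 0, "z": 0, "ax": 0, "ay": 0, "az": -0.5, "jaw": -1}, {"x": 0, "y": 0, "z": 0, "ax": 0, "ay": 0, "az": -0.5, "jaw": -1}, {"x": 0, "y": 0, "z": 0, "ax": 0, "ay": 0, "az": -0.5, "jaw": -1}])

```text
time: 15.6
tool_pos: [527.9, 41.2, 166.6]
tcp_rot: [-2.691, 0.0, 1.556]
contact_force: [-0.3, 0.1, -1.9]
grip_width: 49.9
finger_force: 30.0
```

Run:
```python
from h import *
where(25);go(pl(-5,-90,70,25),R2)
pic,d,P=wrist("w4"); p,r,o=pose()
Q=np.stack([(P-P0)@n_,(P-P0)@yb,(P-P0)@zp],-1)
M=(d>0)&(abs(Q[:,:,0])<7)&(abs(Q[:,:,1])<95)&(abs(Q[:,:,2])<26)
if M.sum()>100:
    c,n,b=plane(Q[M],1.5); print("plate",M.sum(),b.sum(),c,n)
q=r.inv().apply((P-p).reshape(-1,3)).reshape(P.shape)
M=(d>0)&(abs(q[:,:,0]-17)<8)&(abs(q[:,:,1])<30)&(q[:,:,2]>5)&(q[:,:,2]<80)
c,n,b=plane(q[M],1); print("face",c,n)
for a in(25,45,65): w=q[M][b]; k=abs(w[:,2]-a)<5; print(a,np.percentile(w[k,1],[1,99]))
```

```text
clear 47.5 t -84.6 s 70.1 F.n -0.52
t 15.6 shift [0.0265 0.2624 0.0003] turn [-0.0003  0.0009  0.0016] F [-0.35  0.13 -1.93] w 49.9
plate 1190 1190 [-3.18594157e-01 -7.55859436e+01 -4.79494709e-02] [-9.99998356e-01 -6.18216890e-04  1.70450462e-03]
face [16.89120733  0.60879345 36.20384739] [-0.99999716  0.00134054 -0.00197278]
25 [-23.00865307  24.14917417]
45 [-22.95252496  24.02723059]
65 [-22.58634032  24.18505867]
```

View pics/w4.png

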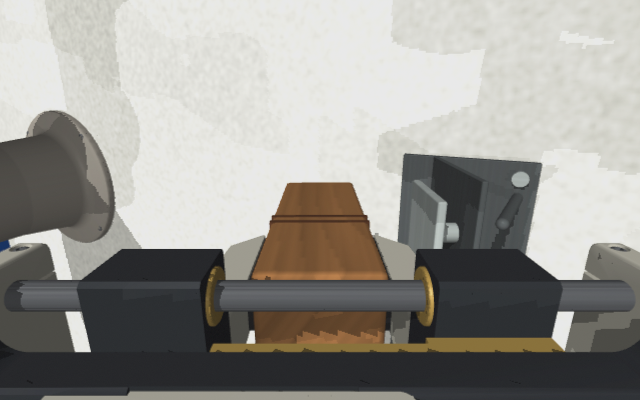

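The narrow side faces the plate at right (425,220) and the block is centred at (320,220). Now I press in the same way.

Request:
send_rows(rows=[{"x": 0.01, "y": 0.07, "z": 0, "ax": 0, "ay": 0, "az": 0, "jaw": -1}, {"x": 0.025, "y": 0.14, "z": 0, "ax": 0, "ay": 0, "az": 0, "jaw": -1}, {"x": 0.025, "y": 0.19, "z": 0, "ax": 0, "ay": 0, "az": 0, "jaw": -1}, {"x": 0.025, "y": 0.215, "z": 0, "ax": 0, "ay": 0, "az": 0, "jaw": -1}, {"x": 0.025, "y": 0.23, "z": 0, "ax": 0, "ay": 0, "az": 0, "jaw": -1}, {"x": 0.025, "y": 0.24, "z": 0, "ax": 0, "ay": 0, "az": 0, "jaw": -1}, {"x": 0.025, "y": 0.25, "z": 0, "ax": 0, "ay": 0, "az": 0, "jaw": -1}, {"x": 0.025, "y": 0.26, "z": 0, "ax": 0, "ay": 0, "az": 0, "jaw": -1}, {"x": 0.025, "y": 0.26, "z": 0, "ax": 0, "ay": 0, "az": 0, "jaw": -1}, {"x": 0.025, "y": 0.26, "z": 0, "ax": 0, "ay": 0, "az": 0, "jaw": -1}])

```text
time: 16.9
tool_pos: [574.7, 45.4, 144.1]
tcp_rot: [-2.691, 0.0, 1.556]
contact_force: [-2.5, -0.7, -1.3]
grip_width: 49.8
finger_force: 30.0
```

Run:
```python
from h import *
where(25);go(pl(-5,84,70,25),R2); depth_check()
```

```text
clear -4.4 t -89.6 s 70.1 F.n 1.63
t 16.9 shift [-0.8682  0.0015  0.0014] turn [-0.0005  0.0011  0.0018] F [-2.46 -0.68 -1.34] w 49.8
top 506 plate shift pct [-7.2 -5.9 -4.6 -3.4 -2.3] t range [-38.  89.]
scene 326 plate shift pct [-6.1 -5.4 -4.5 -3.7 -3. ] t range [-89.  89.]
```

Request:
send_rows(rows=[{"x": -0.02, "y": 0.001, "z": 0, "ax": 0, "ay": 0, "az": 0, "jaw": -1}, {"x": -0.06, "y": 0.001, "z": 0, "ax": 0, "ay": 0, "az": 0, "jaw": -1}, {"x": -0.11, "y": 0.001, "z": 0, "ax": 0, "ay": 0, "az": 0, "jaw": -1}, {"x": -0.16, "y": 0.001, "z": 0, "ax": 0, "ay": 0, "az": 0, "jaw": -1}, {"x": -0.21, "y": 0.001, "z": 0, "ax": 0, "ay": 0, "az": 0, "jaw": -1}, {"x": -0.26, "y": 0.001, "z": 0, "ax": 0, "ay": 0, "az": 0, "jaw": -1}, {"x": -0.31, "y": 0.001, "z": 0, "ax": 0, "ay": 0, "az": 0, "jaw": -1}, {"x": -0.36, "y": 0.001, "z": 0, "ax": 0, "ay": 0, "az": 0, "jaw": -1}, {"x": -0.41, "y": 0.001, "z": 0, "ax": 0, "ay": 0, "az": 0, "jaw": -1}, {"x": -0.43, "y": 0.001, "z": 0, "ax": 0, "ay": 0, "az": 0, "jaw": -1}])

```text
time: 18.25
tool_pos: [573.7, -41.3, 143.9]
tcp_rot: [-2.691, 0.0, 1.556]
contact_force: [-1.2, 1.4, -1.3]
grip_width: 50.1
finger_force: 30.0
```

Run:
```python
from h import *
where(25);go(pl(-5,84,70,25),R2); depth_check()
```

```text
clear -4.9 t -2.9 s 70.1 F.n 0.56
t 18.25 shift [-0.4346  0.      0.0009] turn [-0.0003  0.0008  0.0012] F [-1.22  1.43 -1.29] w 50.1
top 146 plate shift pct [-7.3 -6.4 -5.2 -3.9 -3. ] t range [55. 91.]
scene 346 plate shift pct [-6.6 -5.8 -5.1 -4.2 -3.4] t range [-89.  86.]
```

Request:
send_rows(rows=[{"x": -0.02, "y": 0, "z": 0, "ax": 0, "ay": 0, "az": 0, "jaw": -1}, {"x": -0.06, "y": 0, "z": 0, "ax": 0, "ay": 0, "az": 0, "jaw": -1}, {"x": -0.11, "y": 0, "z": 0, "ax": 0, "ay": 0, "az": 0, "jaw": -1}, {"x": -0.17, "y": 0, "z": 0, "ax": 0, "ay": 0, "az": 0, "jaw": -1}, {"x": -0.23, "y": 0, "z": 0, "ax": 0, "ay": 0, "az": 0, "jaw": -1}, {"x": -0.29, "y": 0, "z": 0, "ax": 0, "ay": 0, "az": 0, "jaw": -1}, {"x": -0.35, "y": 0, "z": 0, "ax": 0, "ay": 0, "az": 0, "jaw": -1}, {"x": -0.4, "y": 0, "z": 0, "ax": 0, "ay": 0, "az": 0, "jaw": -1}, {"x": -0.425, "y": 0, "z": 0, "ax": 0, "ay": 0, "az": 0, "jaw": -1}, {"x": -0.437, "y": 0, "z": 0, "ax": 0, "ay": 0, "az": 0, "jaw": -1}])

```text
time: 19.6
tool_pos: [572.5, -128.1, 143.9]
tcp_rot: [-2.691, -0.0, 1.556]
contact_force: [-1.6, 1.7, -1.6]
grip_width: 50.1
finger_force: 30.0
```

Run:
```python
from h import *
where(25); depth_check()
```

```text
clear -5.1 t 83.9 s 70.2 F.n 0.74
top 283 plate shift pct [-7.8 -6.6 -5.2 -4.  -2.9] t range [-90. -14.]
scene 429 plate shift pct [-6.6 -5.8 -5.  -4.  -3.2] t range [-88.  88.]
```

Request:
send_rows(rows=[{"x": -0.008, "y": 0, "z": 0, "ax": 0, "ay": 0, "az": 0, "jaw": -1}, {"x": -0.008, "y": -0.03, "z": 0, "ax": 0, "ay": 0, "az": 0, "jaw": -1}, {"x": -0.008, "y": -0.12, "z": 0, "ax": 0, "ay": 0, "az": 0, "jaw": -1}, {"x": 0, "y": -0.25, "z": 0, "ax": 0, "ay": 0, "az": 0, "jaw": -1}, {"x": 0.1, "y": -0.34, "z": -0.05, "ax": 0, "ay": 0, "az": 0, "jaw": -1}, {"x": 0.25, "y": -0.38, "z": -0.15, "ax": 0, "ay": 0, "az": 0, "jaw": -1}, {"x": 0.45, "y": -0.38, "z": -0.25, "ax": 0, "ay": 0, "az": 0, "jaw": -1}, {"x": 0.65, "y": -0.38, "z": -0.3, "ax": 0, "ay": 0, "az": 0, "jaw": -1}, {"x": 0.85, "y": -0.38, "z": -0.3, "ax": 0, "ay": 0, "az": 0, "jaw": -1}, {"x": 0.95, "y": -0.38, "z": -0.3, "ax": 0, "ay": 0, "az": 0, "jaw": -1}])

```text
time: 20.95
tool_pos: [532.9, 64.5, 231.3]
tcp_rot: [-2.693, 0.0, 1.558]
contact_force: [-0.3, -0.9, -1.5]
grip_width: 50.0
finger_force: 30.0
```

Run:
```python
from h import *
print(pose()[0]);go([524,200,230],down(np.pi/2))
```

```text
[532.89011124  64.49083101 231.32105101]
t 20.95 shift [ 0.6769 -0.0447  0.0289] turn [-0.4286 -0.0026 -0.0116] F [-0.26 -0.89 -1.54] w 50.0
```

Request:
send_rows(rows=[{"x": 0.1, "y": 0, "z": 0, "ax": -0.08, "ay": 0, "az": -0.01, "jaw": -1}, {"x": 0.25, "y": -0.02, "z": 0, "ax": -0.2, "ay": 0, "az": -0.01, "jaw": -1}, {"x": 0.42, "y": -0.045, "z": 0.02, "ax": -0.32, "ay": 0, "az": -0.01, "jaw": -1}, {"x": 0.56, "y": -0.045, "z": 0.03, "ax": -0.4, "ay": -0.002, "az": -0.012, "jaw": -1}, {"x": 0.65, "y": -0.045, "z": 0.03, "ax": -0.428, "ay": -0.002, "az": -0.012, "jaw": -1}, {"x": 0.677, "y": -0.045, "z": 0.03, "ax": -0.428, "ay": -0.002, "az": -0.012, "jaw": -1}, {"x": 0.677, "y": -0.045, "z": 0.03, "ax": -0.428, "ay": -0.002, "az": -0.012, "jaw": -1}, {"x": 0.677, "y": -0.045, "z": 0.03, "ax": -0.428, "ay": -0.002, "az": -0.012, "jaw": -1}, {"x": 0.677, "y": -0.045, "z": 0.03, "ax": -0.428, "ay": -0.002, "az": -0.012, "jaw": -1}, {"x": 0.677, "y": -0.045, "z": 0.03, "ax": -0.428, "ay": -0.002, "az": -0.012, "jaw": -1}])

```text
time: 22.2
tool_pos: [524.3, 197.8, 229.4]
tcp_rot: [-3.139, -0.001, 1.568]
contact_force: [-0.2, -0.7, -1.5]
grip_width: 49.8
finger_force: 30.0
```

Run:
```python
from h import *
pic,d,P=wrist("w5"); p,r,o=pose(); print(p,o["tcp_rot"])
hsv=cv2.cvtColor(pic,cv2.COLOR_RGB2HSV)
M=((d>0)&(hsv[:,:,1]>90)&(hsv[:,:,0]<25)&(P[:,:,2]>-5)&(P[:,:,2]<14)&(P[:,:,1]>230)).astype(np.uint8)
M=cv2.morphologyEx(M,cv2.MORPH_OPEN,np.ones((5,5)))>0
q=P[M]; print("mat",M.sum(),np.median(q[:,2]),cv2.minAreaRect(q[:,:2].astype(np.float32)),q.min(0),q.max(0))
q=r.inv().apply((P-p).reshape(-1,3)).reshape(P.shape)
K_=(d>0)&(abs(q[:,:,0]-17)<8)&(abs(q[:,:,1])<20)&(q[:,:,2]>5)&(q[:,:,2]<88)
print("face",plane(q[K_],1)[:2], "bottom", np.percentile(q[K_][:,2],99.5))
go([524,295,105],down(np.pi/2))
```

```text
[524.27857817 197.92552788 229.43264024] [-3.13933078e+00 -6.11402039e-04  1.56857818e+00]
mat 11196 6.4066858316600985 ((525.2786254882812, 295.46014404296875), (109.01244354248047, 108.75962829589844), 88.053955078125) [469.58538331 240.00954977   3.46168618] [580.9777933  350.79660303   9.4372992 ]
face (array([16.76835852,  0.04970696, 38.24650179]), array([-0.9999976 ,  0.00112264, -0.0018797 ])) bottom 84.44651698875758
t 22.25 shift [ 0.485  -0.0011  0.6225] turn [-0.0022 -0.0006 -0.0021] F [ 0.78  0.62 -2.25] w 50.3
```

View pics/w5.png

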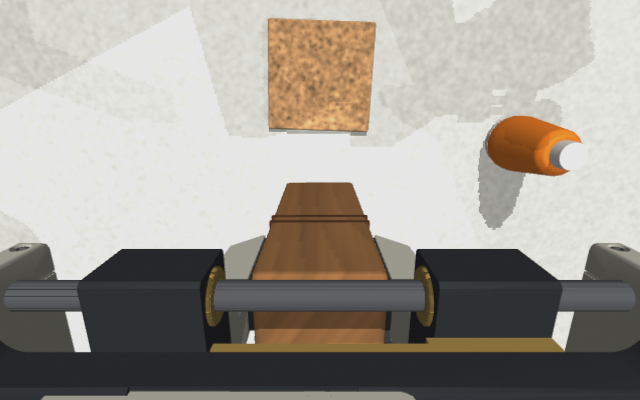

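The mat is at (320,75) with centre about (525,295). I move over it and lower.

Request:
send_rows(rows=[{"x": 0.1, "y": 0.003, "z": 0, "ax": -0.002, "ay": 0, "az": -0.002, "jaw": -1}, {"x": 0.25, "y": 0.003, "z": 0.05, "ax": -0.002, "ay": 0, "az": -0.002, "jaw": -1}, {"x": 0.38, "y": 0.003, "z": 0.15, "ax": -0.002, "ay": 0, "az": -0.002, "jaw": -1}, {"x": 0.46, "y": 0.003, "z": 0.3, "ax": -0.002, "ay": 0, "az": -0.002, "jaw": -1}, {"x": 0.486, "y": 0.003, "z": 0.45, "ax": -0.002, "ay": 0, "az": -0.002, "jaw": -1}, {"x": 0.486, "y": 0.003, "z": 0.56, "ax": -0.002, "ay": 0, "az": -0.002, "jaw": -1}, {"x": 0.486, "y": 0.003, "z": 0.61, "ax": -0.002, "ay": 0, "az": -0.002, "jaw": -1}, {"x": 0.486, "y": 0.003, "z": 0.62, "ax": -0.002, "ay": 0, "az": -0.002, "jaw": -1}, {"x": 0.486, "y": 0.003, "z": 0.62, "ax": -0.002, "ay": 0, "az": -0.002, "jaw": -1}, {"x": 0.486, "y": 0.003, "z": 0.62, "ax": -0.002, "ay": 0, "az": -0.002, "jaw": -1}])

```text
time: 23.5
tool_pos: [525.2, 295.7, 106.6]
tcp_rot: [3.14, -0.001, 1.571]
contact_force: [-0.2, -0.4, -2.3]
grip_width: 50.0
finger_force: 30.0
```

Run:
```python
from h import *
print(pose()[0],pose()[2]["tcp_rot"]);go([525,295.3,97],down(np.pi/2))
```

```text
[525.21765129 295.71410405 106.59890477] [ 3.13984595e+00 -1.42431379e-03  1.57095699e+00]
t 23.5 shift [-0.0021 -0.0012  0.048 ] turn [ 0.0017 -0.0014  0.0002] F [-0.19 -0.38 -2.28] w 50.0
```

Request:
send_rows(rows=[{"x": -0.002, "y": -0.001, "z": 0.02, "ax": 0.001, "ay": -0.001, "az": 0, "jaw": -1}, {"x": -0.002, "y": -0.001, "z": 0.035, "ax": 0.001, "ay": -0.001, "az": 0, "jaw": -1}, {"x": -0.002, "y": -0.001, "z": 0.042, "ax": 0.001, "ay": -0.001, "az": 0, "jaw": -1}, {"x": -0.002, "y": -0.001, "z": 0.045, "ax": 0.001, "ay": -0.001, "az": 0, "jaw": -1}, {"x": -0.002, "y": -0.001, "z": 0.048, "ax": 0.001, "ay": -0.001, "az": 0, "jaw": -1}, {"x": -0.002, "y": -0.001, "z": 0.05, "ax": 0.001, "ay": -0.001, "az": 0, "jaw": -1}, {"x": -0.002, "y": -0.001, "z": 0.05, "ax": 0.001, "ay": -0.001, "az": 0, "jaw": -1}, {"x": -0.002, "y": -0.001, "z": 0.05, "ax": 0.001, "ay": -0.001, "az": 0, "jaw": -1}, {"x": -0.002, "y": -0.001, "z": 0.05, "ax": 0.001, "ay": -0.001, "az": 0, "jaw": -1}, {"x": -0.002, "y": -0.001, "z": 0.05, "ax": 0.001, "ay": -0.001, "az": 0, "jaw": -1}])

```text
time: 24.75
tool_pos: [524.5, 295.2, 96.1]
tcp_rot: [-3.141, 0.0, 1.571]
contact_force: [-2.7, -1.1, 5.1]
grip_width: 50.1
finger_force: 30.0
```

Contact with the mat: the vertical force is up from -2 to +5 N. I release slowly, then lift.

Request:
send_rows(rows=[{"x": 0, "y": 0, "z": 0, "ax": 0, "ay": 0, "az": 0, "jaw": 0.2}, {"x": 0, "y": 0, "z": 0, "ax": 0, "ay": 0, "az": 0, "jaw": 0.4}, {"x": 0, "y": 0, "z": 0, "ax": 0, "ay": 0, "az": 0, "jaw": 0.7}, {"x": 0, "y": 0, "z": 0, "ax": 0, "ay": 0, "az": 0, "jaw": 1}, {"x": 0, "y": 0, "z": 0, "ax": 0, "ay": 0, "az": 0, "jaw": 1}, {"x": 0, "y": 0, "z": 0, "ax": 0, "ay": 0, "az": 0, "jaw": 1}, {"x": 0, "y": 0, "z": 0, "ax": 0, "ay": 0, "az": 0, "jaw": 1}, {"x": 0, "y": 0, "z": 0, "ax": 0, "ay": 0, "az": 0, "jaw": 1}, {"x": 0, "y": 0, "z": -0.02, "ax": 0, "ay": 0, "az": 0, "jaw": 1}, {"x": 0, "y": 0, "z": -0.08, "ax": 0, "ay": 0, "az": 0, "jaw": 1}])

```text
time: 26.0
tool_pos: [524.2, 295.0, 111.7]
tcp_rot: [-3.139, 0.001, 1.571]
contact_force: [-0.3, -0.5, 0.1]
grip_width: 91.6
finger_force: 0.0
```

Request:
send_rows(rows=[{"x": 0, "y": 0, "z": -0.15, "ax": 0, "ay": 0, "az": 0, "jaw": 1}, {"x": 0, "y": 0, "z": -0.35, "ax": 0, "ay": 0, "az": 0, "jaw": 1}, {"x": 0, "y": 0, "z": -0.55, "ax": 0, "ay": 0, "az": 0, "jaw": 1}, {"x": 0, "y": 0, "z": -0.7, "ax": 0, "ay": 0, "az": 0, "jaw": 1}, {"x": 0, "y": 0, "z": -0.8, "ax": 0, "ay": 0, "az": 0, "jaw": 1}, {"x": -0.15, "y": 0, "z": -0.8, "ax": 0, "ay": 0, "az": 0, "jaw": 1}, {"x": -0.4, "y": 0, "z": -0.8, "ax": 0, "ay": 0, "az": 0, "jaw": 1}, {"x": -0.6, "y": 0, "z": -0.8, "ax": 0, "ay": 0, "az": 0, "jaw": 1}, {"x": -0.6, "y": 0, "z": -0.8, "ax": 0, "ay": 0, "az": 0, "jaw": 1}, {"x": -0.6, "y": 0, "z": -0.8, "ax": 0, "ay": 0, "az": 0, "jaw": 1}])

```text
time: 27.25
tool_pos: [524.8, 175.6, 272.4]
tcp_rot: [-3.142, -0.0, 1.571]
contact_force: [0.1, -0.1, 0.1]
grip_width: 91.6
finger_force: 0.0
```

Run:
```python
from h import *
pic,d,P=wrist("w6")
M=(d>0)&(P[:,:,2]>138)&(P[:,:,2]<154)&(np.hypot(P[:,:,0]-525,P[:,:,1]-295)<60)
q=P[M]; print("top",M.sum(),np.median(q[:,2]) ,cv2.minAreaRect(q[:,:2].astype(np.float32)))
p,d=bot.capture("scene"); z=np.load("scene.npz")["p"]
cv2.imwrite("pics/s2.png",p[:,:,::-1])
```

```text
top 3138 146.24437596501406 ((525.1827392578125, 294.6329345703125), (50.019466400146484, 33.86469268798828), 0.49118179082870483)
```

View pics/s2.png

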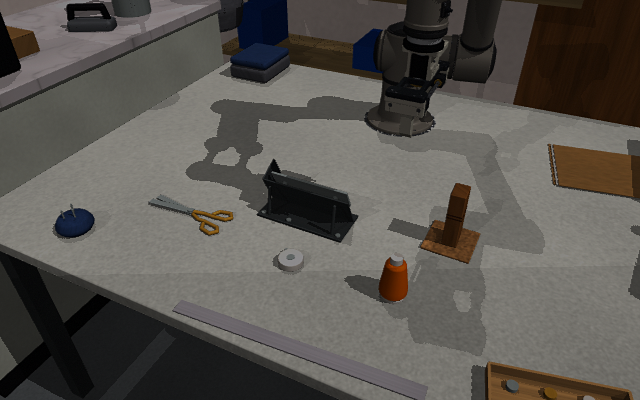

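The block stands upright at the centre of the mat at (457,215), within 1 mm. The cone, tape and shears are unmoved at (394,278), (290,260) and (200,212).

```bash
python3 -c "
from plant import bot
print(bot.close_job())"
```

```text
the job is handed in; nothing more can be done
None
```

I rubbed a broad side and then a narrow side along the plate, open end to about 6–8 mm short of the stop, with the plate about 5 mm in where I checked; the block stands upright mid-mat, cone, tape and shears untouched, and the job is handed in at about 27 s.

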